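# Rack the dominoes by pip colour

## Task

Set up for the next round: stand the three dominoes in the tile racks by pip colour, the two with red pips side by side in the red rack and the one with blue pips in the blue rack. Each must rest on its long edge, fully down on the ledge and flat against the leaning back, wholly within the rack's length, pips facing out. Set them in gently: leave the racks where they stand, and do not disturb the bell, the bottle or the lime squeezer.

Things in the scene. Friction and masses are not known exactly. Their poses are not given: they have to be found in the camera images.
- red_tile_a_mid (a point): a white jumbo domino with red pips and a red back layer, 28 x 56 x 13 mm, about 30 g, lying flat with its pips up at the start. This point is its centre, 6.5 mm above the table. Own axes: x across its 28 mm width, y along its 56 mm length, z out of the pip face
- red_tile_b_mid (a point): a white jumbo domino with red pips and a red back layer, 28 x 56 x 13 mm, about 30 g, lying flat with its pips up at the start. This point is its centre, 6.5 mm above the table. Own axes: x across its 28 mm width, y along its 56 mm length, z out of the pip face
- blue_tile_mid (a point): a white jumbo domino with blue pips and a blue back layer, 28 x 56 x 13 mm, about 30 g, lying flat with its pips up at the start. This point is its centre, 6.5 mm above the table. Own axes: x across its 28 mm width, y along its 56 mm length, z out of the pip face
- red_rack: the red-lined tile rack: loose oak stand of about 0.45 kg, 70 (x) x 220 (y) x 45 mm high, a V trough along y without end walls. Origin: centre of its underside; x from its open front to its back, y along its length, z up. The back leans 25 degrees from vertical, top towards +x, and is 30 mm high along its slope; the ledge is square to it, rising to the front. The V's corner is at x = 0, z = 12 mm
- blue_rack: the blue-lined tile rack: loose oak stand of about 0.45 kg, 70 (x) x 220 (y) x 45 mm high, a V trough along y without end walls. Origin: centre of its underside; x from its open front to its back, y along its length, z up. The back leans 25 degrees from vertical, top towards +x, and is 30 mm high along its slope; the ledge is square to it, rising to the front. The V's corner is at x = 0, z = 12 mm
- red_rack_seat (a point): middle of the red rack's length: centre of a domino seated there on its long edge, at x = 0, y = 0, z = 27.4 mm of the rack, 6.5 mm off the back and 14 mm off the ledge; axes as the rack. A seated domino's pip face looks to -x, tipped 65 degrees from facing up. The ledge is 19 mm deep, then a lip 4 mm high, 3 mm thick. Dominoes may sit anywhere along y
- blue_rack_seat (a point): middle of the blue rack's length: centre of a domino seated there on its long edge, at x = 0, y = 0, z = 27.4 mm of the rack, 6.5 mm off the back and 14 mm off the ledge; axes as the rack. A seated domino's pip face looks to -x, tipped 65 degrees from facing up. The ledge is 19 mm deep, then a lip 4 mm high, 3 mm thick. Dominoes may sit anywhere along y
- bell: bystander: small brass counter bell, 72 mm across, 57 mm high, loose; origin at the centre of its underside
- bottle: bystander: amber longneck bottle, 62 mm across, 230 mm high, loose; origin at the centre of its underside
- squeezer: bystander: tin lime squeezer lying down, about 225 x 70 x 56 mm, long axis x with the bowl at -x, loose; origin under its middle, on the table
Mind the look-alikes: they are no part of the job. Leave any purple or yellow look-alike of the part that bears red_tile_b_mid alone.

How it is judged (in metres and radians):
At the end, for the whole second after the job is handed in: Red-pip dominoes in the red rack, blue-pip one in the blue rack, released: each centre within 5 mm of its seated place in depth and height and 90 mm of the rack's middle lengthwise, pip face tipped 55 to 75 degrees from facing up, parallel to the rack within 8 degrees (x of red_tile_a_mid in the frame of red_rack between -0.005 and 0.005 m and z of red_tile_a_mid in the frame of red_rack between 0.0225 and 0.0325 m and y of red_tile_a_mid in the frame of red_rack between -0.09 and 0.09 m and angle between red_tile_a_mid's own z axis and vertical between 0.96 and 1.31 rad and angle between the y axis of each of red_tile_a_mid, red_tile_b_mid and the y axis of red_rack, either way round below 0.14 rad and x of red_tile_b_mid in the frame of red_rack between -0.005 and 0.005 m and z of red_tile_b_mid in the frame of red_rack between 0.0225 and 0.0325 m and y of red_tile_b_mid in the frame of red_rack between -0.09 and 0.09 m and angle between red_tile_b_mid's own z axis and vertical between 0.96 and 1.31 rad and x of blue_tile_mid in the frame of blue_rack between -0.005 and 0.005 m and z of blue_tile_mid in the frame of blue_rack between 0.0225 and 0.0325 m and y of blue_tile_mid in the frame of blue_rack between -0.09 and 0.09 m and angle between blue_tile_mid's own z axis and vertical between 0.96 and 1.31 rad and angle between the y axis of blue_tile_mid and the y axis of blue_rack, either way round below 0.14 rad); the robot touches nothing.
It fails at once if a rack is pushed more than 15 mm from its place (distance of any of red_rack, blue_rack from where it was at the start of the episode above 0.015 m).
It fails at once if a rack is pressed or struck hard (contact forces on it, those from the table included, add up to more than 200 N) (contact force between any of red_rack, blue_rack and anything else above 200 N).
It fails at once if the bell, the bottle or the squeezer is moved more than 20 mm or tipped (distance of any of bell, bottle, squeezer from where it was at the start of the episode above 0.02 m or angle between any of bell, bottle, squeezer's own z axis and vertical above 0.35 rad).
It also fails if it takes over 72 s, if anything falls off the work surface, if the arm or the gripper's body presses on something with over 40 N, if the wrist force passes 120 N, or if a joint passes its speed limit or range.

## Robot

A 6-joint arm with a two-finger parallel gripper is mounted at the origin on the work surface. World frame = base frame: x ahead of the robot, y to its left, z up, the work surface at z = 0. Lengths are in mm, angles in rad, forces in N, time in s.
With the tool pointing down it reaches from about 350 to 875 mm from the base axis. Payload 4.2 kg.
Tool frame: the origin (TCP) lies on the mounting face of the last link; the fingertips stand 173 mm ahead of it and the grasp point (between the pads) lies grip_point_offset ahead of it (grip_point_offset is the distance from the TCP to the grasp point, in mm); z points along the fingers, y is the line along which they close (so a half turn about z gives the same grasp; the last joint's range is limited). The gripper opens to 85 mm and grips with 20 to 120 N. Pads are 22 mm wide; open, the fingers measure 114 mm over their backs; the gripper's body (76 mm by 85 mm) begins 54 mm behind the grasp point. The pads swing forward as they close: fully open they stand 13 mm farther back than shut.
Start: joints at [1.579, 0.385, 0.008, 0, -1.194, -0.259], TCP at [155.08, 605.434, 404.712] pointing down, gripper open.
Joint ranges: [-3.14, 3.14], [-1.21, 2.06], [-1.07, 1.41], [-3.16, 2.05], [-2.99, -0.16], [-3.1, 3.1]. Speed limits (rad/s): [2.79, 2.79, 3.14, 3.14, 3.14, 3.14].

## Interface

Orientations are given as a unit quaternion [x, y, z, w].
In Python, from bench import read_state, get_image, job_done, recognise, place_of, grip_point_offset gives the robot as it stands. The module is installed in compiled form; this text tells all that it offers.
- The arm moves only by the tool carry_out, never from a script. Its arguments are lists of equal length, an entry for each row: "slide": the shift along the tool's x, y, z in m, a list of three; "roll": the turn about the tool's z in degrees; "claw": the finger opening in m, from 0 to 0.0854. A call has 1 to 8 rows; each row is the pose to reach, as a shift and turn from the pose commanded when the call began, along the tool's axes at that moment; what a row does not reach only later rows make up. A row lasts 1/8 s, in which the tool goes at most 62.5 mm and 10.7 degrees, less where a joint would pass 70% of its speed; a pose out of reach is approached as far as the arm can. A call with a gripper value outside its range is refused whole. The fingers move at their own pace and stop on an object; the grip force is fixed at half the most. Time passes only in rows, so rows that repeat a pose let the fingers close. It gives the time, the measured TCP pose, the force, the opening and the grip force at its end, in the units of the state.
- read_state(): the state, without advancing time (a new reading comes with each control period).
- get_image(name): name is "scene" or "side" or "wrist"; returns a dict with "img" (420x560x3 uint8, red, green, blue), "z_map" (420x560 float32, mm along the optical axis (not along the pixel's ray), 0 where there is no reading), "mtx" (3x3 intrinsics, pixels), "world_from_camera" (4x4, takes a point from camera to world coordinates); the wrist camera has in their place "T_tool_cam" (4x4, takes a point from camera to tool coordinates, whose origin is the TCP and whose axes are the flange's). Camera axes: x right, y up, looking along -z (the intrinsics and any distortion apply to the point x, -y, -z); pixel columns grow to the right and rows downward; lengths in mm; the calibration is good to about 2 mm. A picture is of the moment at which its call begins: read the wrist's pose just before it.
- job_done(): hands the job in; it is judged then, once.
Trained networks look in a picture, given as the dict that the camera call returned (one of the last four; its "shot" number tells which), for a name from the list of things; names that differ only in an ending like _2 or _b are one class to them, and where a whole thing is asked for, a point or a joint stands for the part that bears it (a point fixed in the world has none). Each returns a list of dicts, best first, with "conf" (0 to 1); they miss things now and then, are a little off and sometimes report something else, mostly with a low value. They report only what shows in the picture. A call takes as long as a camera call. They do not tell look-alikes from the thing itself.
- recognise(picture, thing): "at" ([column, row] in pixels, amid what is visible of it).
- place_of(picture, thing): "at" ([column, row] in pixels: a listed point, or the origin of a listed thing).
The state is a dict: "clock": time; "joints": joint angles; "joint_vel": joint speeds; "joint_efforts": joint torques, N m; "position": TCP position; "ee_rot": TCP orientation; "contact_force": force on the tool from outside, world axes, zero at the start; "wrist_torque": the same for the moment, N m; "gripper_width": finger opening in mm; "grasp_force": force on a finger pad.
Only numpy, scipy, OpenCV 4.12 (cv2) and the standard library are available. Lean on these libraries where they do the work, as an engineer would, in place of code of your own. Each camera call takes 0.05 s, during which the arm holds its last target. There are 200 camera calls.

## Working session

There is one attempt and no reset: what is moved stays moved. The work goes in short steps, Python scripts to look and compute and a tool call to move; the robot and the scene stay as the last step left them, time stands still between calls to the robot, and variables do not carry over. Pictures are saved under pics/ and viewed, at most 10 in all, crops included, and the job is handed in when it is done.

Besides the shell and the picture viewer there is one more tool, called after "Request:" as a command line: name --pt "numbers of a row" for each row, then --argument value for the rest. carry_out: Moves the arm, as the interface text tells. Its arguments: {"type":"object","properties":{"slide":{"type":"array"},"roll":{"type":"array"},"claw":{"type":"array"}},"required":["slide","roll","claw"]}

```bash
mkdir -p pics; ls; cat > h.py <<'E'
import numpy as np, cv2
from scipy.spatial.transform import Rotation as R
import bench
from bench import *
def cam_world(p, st=None):
    if "world_from_camera" in p: return np.array(p["world_from_camera"])
    T=np.eye(4); T[:3,:3]=R.from_quat(st["ee_rot"]).as_matrix(); T[:3,3]=st["position"]
    return T@np.array(p["T_tool_cam"])
def cloud(p, st=None):
    z=p["z_map"].astype(float); K=np.array(p["mtx"]); h,w=z.shape
    u,v=np.meshgrid(np.arange(w),np.arange(h))
    P=np.stack([(u-K[0,2])/K[0,0]*z,-(v-K[1,2])/K[1,1]*z,-z,np.ones_like(z)],-1)
    W=(P@cam_world(p,st).T)[...,:3]; W[z<=0]=np.nan
    return W
def save(img,name): cv2.imwrite("pics/"+name,cv2.cvtColor(img,cv2.COLOR_RGB2BGR))
E
python3 - <<'E'
from h import *
st=read_state(); print(st, grip_point_offset)
ps={n:get_image(n) for n in("scene","side","wrist")}
print({n:[k for k in p] for n,p in ps.items()})
save(np.hstack([ps["scene"]["img"],ps["side"]["img"]])[:, :],"a0.png")
save(ps["scene"]["img"],"scene.png");save(ps["side"]["img"],"side.png");save(ps["wrist"]["img"],"wrist.png")
for n in("scene","side"):
    W=cloud(ps[n])
    for t in("red_tile_a_mid","blue_tile_mid","red_rack","blue_rack","bell","bottle","squeezer"):
        for d in recognise(ps[n],t)[:5]:
            c,r=map(int,np.round(d["at"])); print(n,t,d["at"],round(d["conf"],2),W[r,c].round(0))
E
```

```text
pics
{'clock': 0.0, 'joints': array([ 1.57860829e+00,  3.85525356e-01,  6.61448285e-03, -4.87043207e-04,
       -1.19402563e+00, -2.58607058e-01]), 'joint_vel': array([ 0.00113397,  0.00073891,  0.00111018,  0.00227749,  0.00092989,
       -0.00097761]), 'joint_efforts': array([-1.34983770e-04, -3.92292345e+01,  1.88409233e+01,  4.18644950e+00,
       -4.60917319e-03,  5.64442530e-06]), 'position': array([155.02032541, 605.24394515, 403.63735597]), 'ee_rot': array([ 9.92136191e-01, -1.25158229e-01, -8.22142648e-05,  1.09067142e-03]), 'contact_force': array([ 0.04637452, -0.77895134,  0.47071376]), 'wrist_torque': array([ 0.06315088, -0.01693173,  0.02000769]), 'grasp_force': 0.0, 'gripper_width': 85.44534906934207} 154.70000000000002
{'scene': ['img', 'z_map', 'mtx', 'world_from_camera', 'shot'], 'side': ['img', 'z_map', 'mtx', 'world_from_camera', 'shot'], 'wrist': ['img', 'z_map', 'mtx', 'T_tool_cam', 'shot']}
scene red_tile_a_mid [232.8, 192.2] 0.43 [ 463. -138.   16.]
scene blue_tile_mid [326.4, 195.1] 0.46 [487. 142.  17.]
scene red_rack [324.1, 238.7] 0.93 [659. 123.  19.]
scene blue_rack [218.1, 229.4] 0.95 [ 616. -173.   24.]
scene bell [302.9, 277.4] 0.64 [799.  58.  39.]
scene bell [419.2, 200.3] 0.43 [525. 412.  25.]
scene bottle [123.6, 232.6] 0.57 [ 703. -400.  119.]
scene squeezer [419.4, 201.2] 0.89 [533. 410.  29.]
side red_tile_a_mid [350.1, 219.0] 0.79 [ 443. -129.   16.]
side blue_tile_mid [273.3, 286.7] 0.62 [476. 154.  14.]
side red_rack [226.5, 250.9] 0.9 [624. 141.  18.]
side red_rack [179.5, 363.7] 0.58 [493. 409.  54.]
side blue_rack [311.8, 190.9] 0.74 [ 575. -153.   23.]
side bell [198.6, 207.0] 0.92 [766.  80.  31.]
side bell [309.6, 186.2] 0.23 [ 595. -175.   15.]
side bottle [333.4, 111.6] 0.93 [ 660. -384.  122.]
side squeezer [179.3, 361.8] 0.7 [498. 407.  52.]
```

View pics/scene.png

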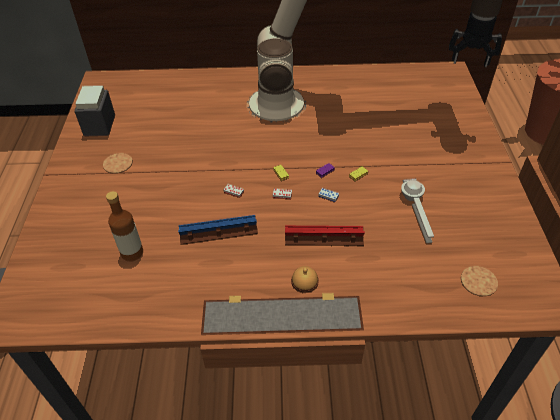

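View pics/side.png

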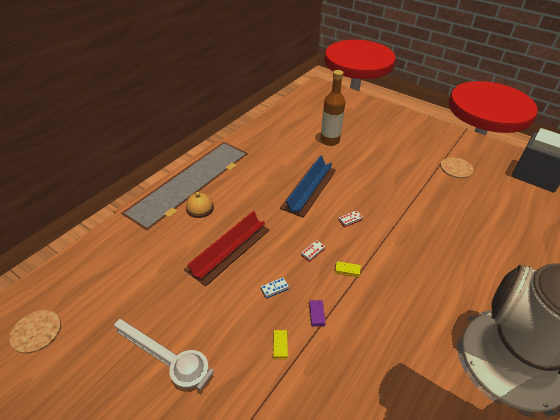

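The scene picture shows the red-pip dominoes at (233,190) and (283,194), the blue-pip one at (329,195). Look-alikes to leave alone are yellow at (281,172) and (359,174) and purple at (325,170). The blue rack is at (218,229) and the red rack at (324,237), both with their open fronts towards the robot. The side picture agrees: red at (350,218) and (313,250), blue at (275,287). I'll move the wrist camera over the group.

Request:
carry_out --pt "0.23 0.25 0" --pt "0.23 0.25 0" --pt "0.23 0.25 0" --pt "0.23 0.25 0" --pt "0.23 0.25 0" --pt "0.23 0.25 0" --pt "0.23 0.25 0" --pt "0.23 0.25 0" --roll '[-7,-14.4,-14.4,-14.4,-14.4,-14.4,-14.4,-14.4]' --claw '[0.085,0.085,0.085,0.085,0.085,0.085,0.085,0.085]'

```text
clock: 1.85
position: [315.8, 306.7, 405.0]
ee_rot: [1.0, 0.0, 0.0, -0.0]
contact_force: [-0.6, 0.2, 0.3]
gripper_width: 84.8
grasp_force: 0.0
```

Request:
carry_out --pt "0.15 0.297 0" --pt "0.15 0.297 0" --pt "0.15 0.297 0" --pt "0.15 0.297 0" --pt "0.15 0.297 0" --pt "0.15 0.297 0" --pt "0.15 0.297 0" --pt "0.15 0.297 0" --roll '[0,0,0,0,0,0,0,0]' --claw '[0.085,0.085,0.085,0.085,0.085,0.085,0.085,0.085]'

```text
clock: 2.85
position: [466.1, 10.4, 404.5]
ee_rot: [1.0, 0.001, -0.0, -0.0]
contact_force: [0.1, 0.5, 0.2]
gripper_width: 84.4
grasp_force: 0.0
```

```bash
python3 - <<'E'
from h import *
st=read_state(); p=get_image("wrist"); np.savez("w1.npz",T=cam_world(p,st),**{k:np.array(v) for k,v in p.items()})
print(st["position"],p["mtx"],np.array(p["T_tool_cam"]).round(2))
W=cloud(p,st); print(np.nanmin(W.reshape(-1,3),0),np.nanmax(W.reshape(-1,3),0), np.nanmedian(W[...,2]))
save(cv2.resize(p["img"],(784,588)),"w1.png")
E
```

```text
[466.07853476  10.37536705 404.49122724] [[343.87245284   0.         284.56719754]
 [  0.         343.87245284 208.33684176]
 [  0.           0.           1.        ]] [[-0.    0.95  0.32 81.38]
 [ 1.    0.   -0.   -0.13]
 [-0.    0.32 -0.95 29.16]
 [ 0.    0.    0.    1.  ]]
[ 101.25872414 -360.8294518    -1.90101335] [632.69629839 400.04956479 322.45807829] 2.1159826833952025
```

View pics/w1.png

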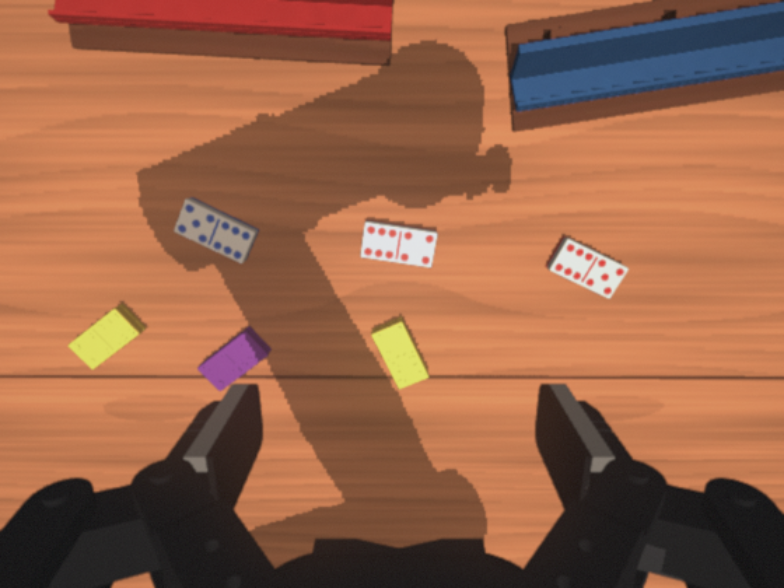

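The wrist picture (784-wide scale) shows the blue-pip tile at (217,230), red-pip tiles at (399,243) and (588,267), and yellow/purple decoys lower down. The pips are clear, so the choice is settled.

```bash
cat >> h.py <<'E'
def tiles(p,T):
    """centre, length dir (deg, world), size of white tiles via top-plane back-projection at z=13"""
    img=p["img"]; hsv=cv2.cvtColor(img,cv2.COLOR_RGB2HSV)
    K=np.array(p["mtx"]); 
    W=p["W"]
    m=((W[...,2]>8)&(W[...,2]<20)&((hsv[...,1]<90)|(np.abs(hsv[...,0].astype(int)-120)<25)|(hsv[...,0]>172)|(hsv[...,0]<3))).astype(np.uint8)
    m=cv2.morphologyEx(m,cv2.MORPH_OPEN,np.ones((3,3)))
    out=[]
    cs,_=cv2.findContours(m,cv2.RETR_EXTERNAL,cv2.CHAIN_APPROX_NONE)
    for c in cs:
        if cv2.contourArea(c)<300: continue
        px=c[:,0,:].astype(float); d=np.stack([(px[:,0]-K[0,2])/K[0,0],-(px[:,1]-K[1,2])/K[1,1],-np.ones(len(px))],1)@T[:3,:3].T
        s=(13-T[2,3])/d[:,2]; q=(T[:3,3]+d*s[:,None])[:,:2]
        (cx,cy),(w,h),a=cv2.minAreaRect(q.astype(np.float32))
        if w>h: w,h,a=h,w,a-90
        # a: angle of width axis; length axis = a+90
        out.append((round(cx,1),round(cy,1),round(w,1),round(h,1),round((a+90)%180,1),c[:,0].mean(0).round()))
    return out
E
python3 - <<'E'
from h import *
f=dict(np.load("w1.npz")); T=f["T"]
z=f["z_map"]
p=dict(f); p2={"z_map":z,"mtx":f["mtx"],"world_from_camera":T}
p["W"]=cloud(p2)
for t in tiles(p,T): print(t)
W=p["W"]; hsv=cv2.cvtColor(p["img"],cv2.COLOR_RGB2HSV)
for n,m in(("rackL",(W[...,2]>8)&(W[...,0]>545)&(W[...,1]>-60)&(W[...,2]<60)),("rackR",(W[...,2]>8)&(W[...,0]>545)&(W[...,1]<-60)&(W[...,2]<60))):
    q=W[m]; print(n,len(q),q.min(0).round(),q.max(0).round())
E
```

```text
(446.2, -136.8, 28.2, 58.5, 64.4, array([419., 192.]))
(465.3, 10.7, 29.1, 55.9, 81.3, array([284., 174.]))
(475.3, 150.1, 29.8, 57.1, 62.8, array([153., 164.]))
(590.5, -158.5, 17.6, 185.1, 98.5, array([460.,  47.]))
(621.9, 126.3, 14.8, 221.0, 90.1, array([163.,   6.]))
rackL 6810 [591.  15.   8.] [630. 236.  29.]
rackR 11375 [ 548. -260.    8.] [631. -63.  42.]
```

Request:
carry_out --pt "-0.005 -0.001 0.06" --pt "-0.005 -0.001 0.12" --pt "-0.005 -0.001 0.18" --pt "-0.005 -0.001 0.205" --pt "-0.005 -0.001 0.222" --pt "-0.005 -0.001 0.2305" --pt "-0.005 -0.001 0.2305" --pt "-0.005 -0.001 0.2305" --roll '[8.7,8.7,8.7,8.7,8.7,8.7,8.7,8.7]' --claw '[0.085,0.085,0.085,0.085,0.085,0.085,0.07,0.065]'

```text
clock: 3.9
position: [461.3, 10.7, 175.0]
ee_rot: [0.997, -0.075, 0.001, -0.0]
contact_force: [-0.0, -0.6, 0.8]
gripper_width: 65.0
grasp_force: 0.0
```

Request:
carry_out --pt "0 0 0" --pt "0 0 0" --pt "0 0 0" --pt "0 0 0" --roll '[0,0,0,0]' --claw '[0.05,0.05,0.05,0.05]'

```text
clock: 4.4
position: [461.4, 10.4, 175.6]
ee_rot: [0.997, -0.075, 0.001, -0.001]
contact_force: [-2.3, 0.9, 6.5]
gripper_width: 54.0
grasp_force: 62.8
```

Request:
carry_out --pt "0 0 -0.05" --pt "0.02 -0.04 -0.1" --pt "0.07 -0.126 -0.156" --pt "0.07 -0.126 -0.156" --pt "0.07 -0.126 -0.156" --pt "0.07 -0.126 -0.156" --roll '[0,-4,-8.7,-8.7,-8.7,-8.7]' --claw '[0.05,0.05,0.05,0.05,0.05,0.05]'

```text
clock: 5.15
position: [548.4, 123.9, 329.9]
ee_rot: [1.0, 0.0, -0.001, 0.0]
contact_force: [0.2, -0.4, -0.7]
gripper_width: 53.7
grasp_force: 63.7
```

```bash
cat >> h.py <<'E'
def snap(name,scale=1.4):
    st=read_state(); p=get_image("wrist"); T=cam_world(p,st); p["W"]=cloud(p,st)
    np.savez(name+".npz",T=T,**{k:np.array(v) for k,v in p.items()}); save(cv2.resize(p["img"],None,fx=scale,fy=scale),name+".png"); return st,p,T
E
python3 - <<'E'
from h import *
st,p,T=snap("w2"); print(st["position"],st["ee_rot"],st["gripper_width"])
W=p["W"]; m=(W[...,2]>6)&(W[...,2]<60)&(W[...,0]>560)
n,l,s,c=cv2.connectedComponentsWithStats(m.astype(np.uint8))
for i in range(1,n):
    if s[i,4]<800: continue
    q=W[l==i]; r=cv2.minAreaRect(q[:,:2].astype(np.float32)); print(s[i],np.round(r[0],1),np.round(r[1],1),round(r[2],1),q.min(0).round(),q.max(0).round())
    if s[i,4]>5000:
        for y in np.linspace(q[:,1].min()+10,q[:,1].max()-10,5):
            k=q[abs(q[:,1]-y)<3]; print(round(y)," ".join(f"{k[abs(k[:,0]-x)<2,2].mean():.0f}" for x in range(570,670,5) if (abs(k[:,0]-x)<2).any()), k[:,0].min().round(1),k[:,0].max().round(1))
E
```

```text
[548.40342044 123.89338364 329.86947856] [ 9.99999770e-01  9.96962631e-05 -6.70943059e-04  1.54831039e-05] 53.74635757666008
[  128    37   311   105 25708] [631.5 125.1] [220.3  70.1] 87.3 [591.  14.   6.] [671. 236.  43.]
24 8 8 16 24 19 17 15 21 31 40 39 8 8 8 592.4 661.8
75 8 8 8 24 21 18 16 16 27 37 39 8 8 8 8 594.0 663.9
125 7 8 8 17 24 19 17 15 21 32 40 32 27 8 8 596.4 666.0
176 8 8 8 25 21 18 16 16 27 37 39 8 8 8 598.9 668.9
226 7 8 8 18 24 19 17 14 22 33 40 28 8 8 601.3 670.9
[ 506  103   54   78 3648] [588.3 -88.1] [64.1 45.4] 8.9 [ 560. -116.    6.] [622. -61.  42.]
```

View pics/w2.png

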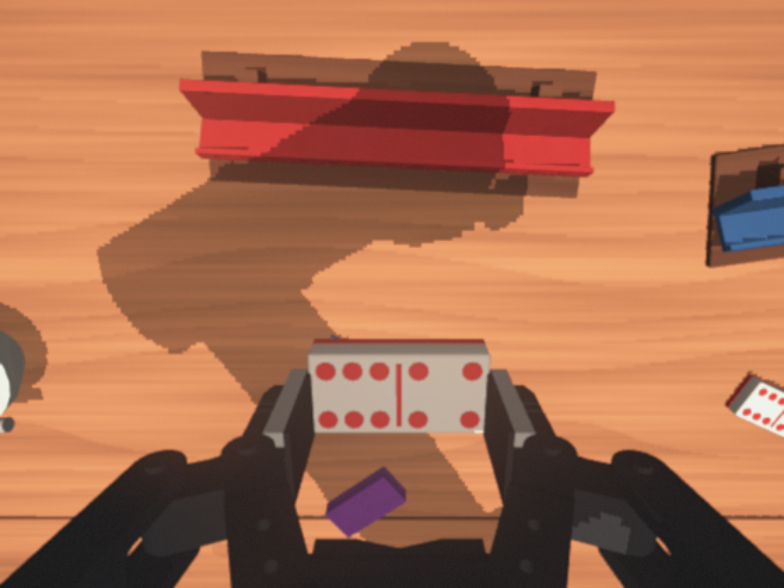

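Picture: the tile is held level between the pads at (399,388), red rack across (400,130) seen clearly, with its trough open to the robot.

```bash
python3 - <<'E'
from h import *
f=np.load("w2.npz"); z=f["z_map"]; T=f["T"]
W=cloud({"z_map":z,"mtx":f["mtx"],"world_from_camera":T})
q=W[248:305,228:342]; P=np.array([548.4,123.9,329.9])
d=(q-P).reshape(-1,3); d=d[np.isfinite(d[:,2])&(d[:,2]<-130)&(d[:,2]>-200)]
print(len(d)); h=np.histogram(d[:,2],bins=np.arange(-180,-130,3)); print(h)
top=d[abs(d[:,2]-np.median(d[:,2]))<4]
A=np.c_[top[:,:2],np.ones(len(top))]; print(np.linalg.lstsq(A,top[:,2],rcond=None)[0]); print(top.min(0),top.max(0),np.median(top,0))
E
```

```text
6472
(array([   0,    0,    0,    0,  203,  593, 5673,    3,    0,    0,    0,
          0,    0,    0,    0,    0]), array([-180, -177, -174, -171, -168, -165, -162, -159, -156, -153, -150,
       -147, -144, -141, -138, -135, -132]))
[-3.14523741e-02 -1.03113749e-03 -1.60926742e+02]
[  -8.53287358  -24.97961135 -165.01830152] [  18.06084428   25.35608458 -158.65650763] [ 5.93151176e+00 -8.62715492e-02 -1.61018297e+02]
```

Request:
carry_out --pt "0.03 0.02 0.03" --pt "0.06 0.041 0.06" --pt "0.078 0.041 0.085" --pt "0.078 0.041 0.085" --pt "0.078 0.041 0.085" --roll '[1,2.7,2.7,2.7,2.7]' --claw '[0.05,0.05,0.05,0.05,0.05]'

```text
clock: 5.82
position: [626.6, 82.8, 245.5]
ee_rot: [1.0, -0.023, -0.0, 0.0]
contact_force: [-0.7, 0.3, 0.1]
gripper_width: 54.1
grasp_force: 63.7
```

Request:
carry_out --pt "0 0 0.015" --pt "0 0 0.026" --pt "0 0 0.029" --pt "0 0 0.029" --pt "0 0 0.029" --roll '[0,0,0,0,0]' --claw '[0.05,0.05,0.05,0.05,0.05]'

```text
clock: 6.45
position: [627.4, 83.4, 216.6]
ee_rot: [1.0, -0.023, 0.0, -0.0]
contact_force: [-0.3, -0.8, 0.7]
gripper_width: 54.0
grasp_force: 63.7
```

Request:
carry_out --pt "0 0 0.002" --pt "0 0 0.002" --pt "0 0 0.002" --pt "0 0 0.002" --pt "0 0 0.002" --pt "0 0 0.002" --roll '[0,0,0,0,0,0]' --claw '[0.05,0.05,0.058,0.062,0.064,0.064]'

```text
clock: 7.2
position: [627.2, 83.3, 214.1]
ee_rot: [1.0, -0.023, -0.0, 0.0]
contact_force: [-0.1, 0.8, 0.2]
gripper_width: 63.9
grasp_force: 0.0
```

Request:
carry_out --pt "0 0 -0.03" --pt "-0.03 -0.03 -0.08" --pt "-0.09 -0.042 -0.08" --pt "-0.09 -0.042 -0.08" --pt "-0.09 -0.042 -0.08" --roll '[0,0,0,0,0]' --claw '[0.066,0.085,0.085,0.085,0.085]'

```text
clock: 7.82
position: [539.4, 129.7, 294.8]
ee_rot: [1.0, -0.023, 0.001, -0.0]
contact_force: [0.0, 0.4, 0.5]
gripper_width: 84.6
grasp_force: 0.0
```

```bash
python3 - <<'E'
from h import *
st,p,T=snap("w3"); print(st["position"],st["gripper_width"],st["clock"])
E
```

```text
[539.37574176 129.74169526 294.8277149 ] 84.56396560486111 7.825
```

View pics/w3.png

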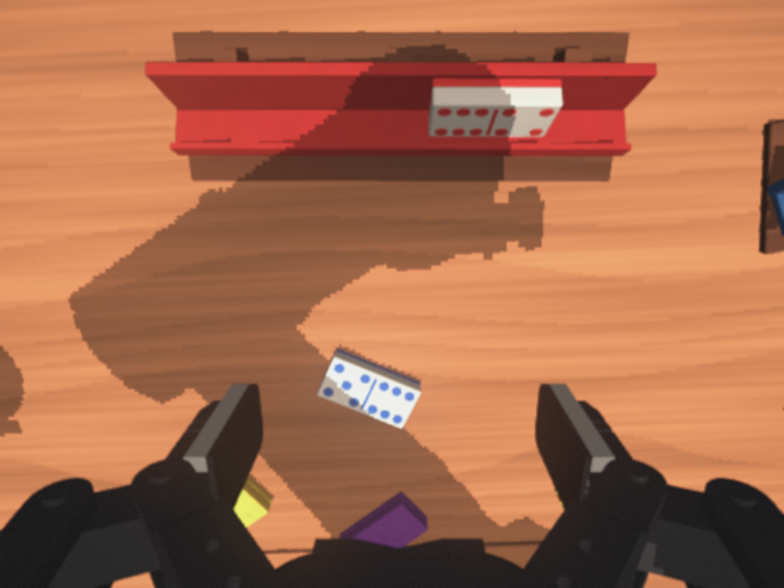

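The tile at (496,110) stands in the red rack with its pips to the robot. I'll measure how well it seated; the blue tile at (370,388) is next.

```bash
cat >> h.py <<'E'
def seated(p,box,C,yaw):
    """fit pip-face plane & top edge in rack frame; box in full-res px (c0,c1,r0,r1)"""
    c0,c1,r0,r1=box; a=np.radians(yaw); xr=np.array([np.cos(a),np.sin(a)]); yr=np.array([-np.sin(a),np.cos(a)])
    q=p["W"][r0:r1,c0:c1].reshape(-1,3); q=q[np.isfinite(q[:,2])&(q[:,2]>14)]
    L=np.c_[(q[:,:2]-C)@xr,(q[:,:2]-C)@yr,q[:,2]]
    for y in np.arange(-90,91,15):
        k=L[abs(L[:,1]-y)<4]
        if len(k)>20: print(y," ".join(f"{x}:{k[abs(k[:,0]-x)<1.2,2].mean():.0f}" for x in range(-20,24,3) if (abs(k[:,0]-x)<1.2).any()))
E
python3 - <<'E'
from h import *
f=dict(np.load("w3.npz")); f["W"]=cloud({"z_map":f["z_map"],"mtx":f["mtx"],"world_from_camera":f["T"]})
W=f["W"]; m=((W[...,2]>6)&(W[...,2]<60)&(W[...,0]>580)&(W[...,1]>-20)); q=W[m]; r=cv2.minAreaRect(q[:,:2].astype(np.float32)); print(r)
seated(f,(100,480,20,135),np.array([631.4,125.1]),-2.7)
# expected section: pip face bottom & top edges
b=np.array([.4226,.9063]);o=np.array([-.9063,.4226]);c=np.array([0,12.]);print(c+13*o,c+13*o+28*b,c+28*b)
E
```

```text
((631.4043579101562, 124.8878402709961), (221.4560089111328, 70.00923919677734), 87.33409118652344)
-90 -20:22 -17:26 -14:20 -11:19 -8:18 -5:16 -2:15 1:16 4:22 7:29 10:35 13:40 16:39 22:26
-75 -20:23 -17:26 -14:20 -11:19 -8:17 -5:16 -2:15 1:17 4:23 7:29 10:35 13:40 16:39 19:27 22:24
-60 -20:23 -17:26 -14:20 -11:25 -8:29 -5:35 -2:41 1:44 4:43 7:41 10:40 13:40 16:39
-45 -20:22 -17:26 -14:20 -11:25 -8:31 -5:36 -2:41 1:45 4:43 7:42 10:40 13:40 16:39
-30 -20:22 -17:26 -14:20 -11:25 -8:30 -5:35 -2:41 1:44 4:43 7:42 10:40 13:40 16:39
-15 -20:22 -17:26 -14:20 -11:22 -8:26 -5:29 -2:33 1:36 4:35 7:36 10:38 13:40 16:39
0 -20:22 -17:26 -14:20 -11:19 -8:17 -5:16 -2:15 1:16 4:22 7:29 10:35 13:40 16:39 19:27 22:27
15 -20:23 -17:26 -14:20 -11:19 -8:18 -5:16 -2:15 1:16 4:22 7:29 10:35 13:40 16:39
30 -20:23 -17:26 -14:20 -11:19 -8:17 -5:16 -2:15 1:16 4:22 7:28 10:35 13:40 16:39
45 -20:23 -17:26 -14:20 -11:19 -8:17 -5:16 -2:15 1:16 4:22 7:29 10:35 13:40 16:39
60 -20:23 -17:26 -14:21 -11:19 -8:17 -5:16 -2:15 1:17 4:22 7:29 10:35 13:40 16:39 19:38
75 -20:23 -17:26 -14:20 -11:19 -8:17 -5:16 -2:15 1:17 4:22 7:28 10:35 13:40 16:39 19:33 22:24
90 -20:23 -17:26 -14:20 -11:19 -8:18 -5:16 -2:15 1:16 4:22 7:28 10:35 13:40 16:40 19:38
[-11.7819  17.4938] [ 0.0509 42.8702] [11.8328 37.3764]
```

```bash
python3 - <<'E'
from h import *
f=dict(np.load("w3.npz")); f["W"]=cloud({"z_map":f["z_map"],"mtx":f["mtx"],"world_from_camera":f["T"]})
for t in tiles(f,f["T"]): print(t)
q=f["W"][f["W"][...,2]>6]; 
W=f["W"][245:310,225:305]; k=W[(W[...,2]>10)&(W[...,2]<18)]; r=cv2.minAreaRect(k[:,:2].astype(np.float32)); print(r,k[:,2].mean())
E
```

```text
(475.9, 150.4, 31.0, 56.5, 62.9, array([263., 279.]))
(622.2, 33.0, 16.3, 37.8, 87.4, array([421.,  87.]))
(628.8, 173.9, 17.4, 125.5, 86.9, array([217.,  86.]))
((475.1600646972656, 150.6027374267578), (56.15867614746094, 28.91780662536621), 62.4974365234375) 14.53142509841665
```

Request:
carry_out --pt "-0.0697 -0.0197 0.02" --pt "-0.0697 -0.0197 0.05" --pt "-0.0697 -0.0197 0.075" --pt "-0.0697 -0.0197 0.1" --pt "-0.0697 -0.0197 0.115" --pt "-0.0697 -0.0197 0.1203" --pt "-0.0697 -0.0197 0.1203" --pt "-0.0697 -0.0197 0.1203" --roll '[10,20,24.6,24.6,24.6,24.6,24.6,24.6]' --claw '[0.085,0.085,0.085,0.085,0.085,0.085,0.07,0.062]'

```text
clock: 8.88
position: [471.1, 152.5, 174.4]
ee_rot: [0.972, -0.236, 0.0, -0.001]
contact_force: [-0.0, 0.3, 0.7]
gripper_width: 62.1
grasp_force: 0.0
```

Request:
carry_out --pt "0 0 0" --pt "0 0 0" --pt "0 0 0" --pt "0 0 0" --roll '[0,0,0,0]' --claw '[0.05,0.05,0.05,0.05]'

```text
clock: 9.38
position: [471.0, 152.6, 175.1]
ee_rot: [0.972, -0.235, 0.001, -0.001]
contact_force: [-0.4, -1.1, 5.6]
gripper_width: 54.2
grasp_force: 63.5
```

Request:
carry_out --pt "0 0 -0.05" --pt "0.04 0.06 -0.1" --pt "0.178 0.26 -0.146" --pt "0.178 0.26 -0.146" --pt "0.178 0.26 -0.146" --pt "0.178 0.26 -0.146" --pt "0.178 0.26 -0.146" --pt "0.178 0.26 -0.146" --roll '[0,-9,-18,-27,-35.8,-35.8,-35.8,-35.8]' --claw '[0.05,0.05,0.05,0.05,0.05,0.05,0.05,0.05]'

```text
clock: 10.38
position: [509.5, -162.0, 320.3]
ee_rot: [0.997, 0.073, 0.001, -0.0]
contact_force: [-0.0, -0.4, -0.6]
gripper_width: 54.0
grasp_force: 63.4
```

```bash
python3 - <<'E'
from h import *
st,p,T=snap("w4"); print(st["position"],st["ee_rot"],st["gripper_width"])
W=p["W"]; m=(W[...,2]>6)&(W[...,2]<60)&(W[...,0]>535)&(W[...,1]<0)
n,l,s,c=cv2.connectedComponentsWithStats(m.astype(np.uint8))
i=1+np.argmax(s[1:,4]); q=W[l==i]; r=cv2.minAreaRect(q[:,:2].astype(np.float32)); print(s[i],r)
w,h=r[1]; yaw=r[2]-90 if w>h else r[2]; print(yaw)
seated(p,(0,560,0,200),np.array(r[0]),yaw)
Rm=R.from_quat(st["ee_rot"]).as_matrix(); d=((W-st["position"])@Rm)[230:310,220:350].reshape(-1,3); d=d[np.isfinite(d[:,2])&(abs(d[:,2]-161)<4)&(abs(d[:,1])<24)&(abs(d[:,0])<25)]
print(len(d),d.min(0),d.max(0),np.median(d,0))
E
```

```text
[ 509.47927973 -161.9691724   320.27243965] [ 9.97365820e-01  7.25327908e-02  6.44690096e-04 -1.90739921e-05] 53.97478215701804
[  162    39   325    96 27649] ((598.2225952148438, -176.1597900390625), (70.04753112792969, 220.5272979736328), 8.54711627960205)
8.54711627960205
-90 -20:22 -17:26 -14:20 -11:19 -8:17 -5:16 -2:15 1:16 4:23 7:29 10:35 13:40 16:39
-75 -20:23 -17:26 -14:20 -11:19 -8:18 -5:16 -2:15 1:16 4:23 7:29 10:35 13:40 16:39 19:25 22:24
-60 -20:22 -17:26 -14:20 -11:19 -8:17 -5:16 -2:15 1:16 4:22 7:28 10:35 13:40 16:39
-45 -20:23 -17:26 -14:20 -11:19 -8:18 -5:16 -2:15 1:17 4:23 7:28 10:35 13:40 16:39
-30 -20:23 -17:26 -14:20 -11:19 -8:17 -5:16 -2:15 1:17 4:22 7:28 10:35 13:40 16:39
-15 -20:23 -17:26 -14:20 -11:19 -8:17 -5:16 -2:15 1:17 4:22 7:29 10:35 13:40 16:39 19:36
0 -20:23 -17:26 -14:21 -11:19 -8:17 -5:16 -2:15 1:16 4:22 7:29 10:35 13:40 16:39 19:27 22:27
15 -20:23 -17:26 -14:21 -11:19 -8:17 -5:16 -2:15 1:16 4:22 7:29 10:35 13:40 16:39 19:37
30 -20:23 -17:26 -14:20 -11:19 -8:17 -5:16 -2:15 1:16 4:22 7:29 10:35 13:40 16:39 19:38
45 -20:24 -17:26 -14:20 -11:19 -8:17 -5:16 -2:15 1:16 4:22 7:29 10:36 13:40 16:39
60 -20:23 -17:26 -14:20 -11:19 -8:18 -5:16 -2:15 1:16 4:23 7:29 10:35 13:40 16:39
75 -20:23 -17:26 -14:20 -11:19 -8:17 -5:16 -2:15 1:16 4:22 7:29 10:35 13:40 16:39 19:26 22:25
90 -20:22 -17:26 -14:20 -11:19 -8:17 -5:16 -2:15 1:16 4:23 7:28 10:35 13:40 16:39 22:26
6652 [ -9.58064758 -23.99912728 158.53224434] [ 19.12768047  23.99658201 164.99742372] [6.37210227e+00 9.97775215e-02 1.60481638e+02]
```

View pics/w4.png

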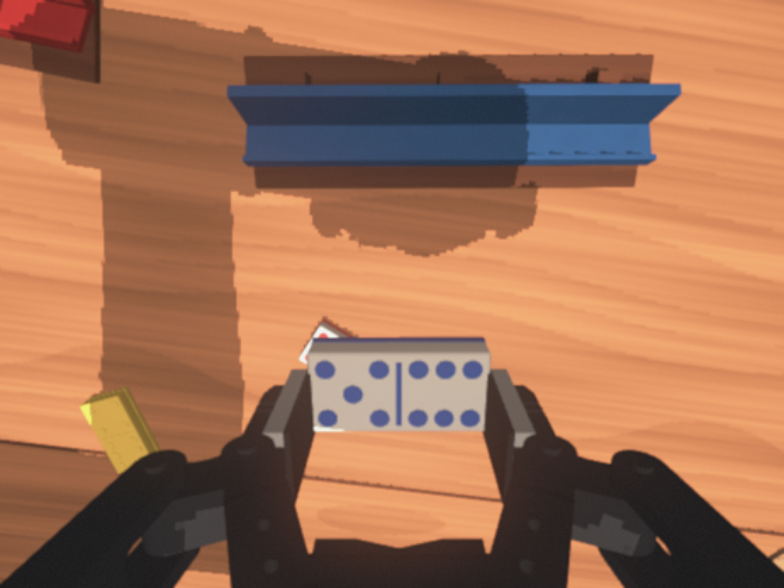

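Picture: the blue tile is held level at (399,388) and the blue rack lies empty across (450,125). Both measure as expected, so I'll repeat the placing that worked.

Request:
carry_out --pt "0.05 0.02 0.02" --pt "0.0835 0.0269 0.06" --pt "0.0835 0.0269 0.085" --pt "0.0835 0.0269 0.1" --pt "0.0835 0.0269 0.104" --pt "0.0835 0.0269 0.106" --pt "0.0835 0.0269 0.106" --pt "0.0835 0.0269 0.106" --roll '[-0.2,-0.2,-0.2,-0.2,-0.2,-0.2,-0.2,-0.2]' --claw '[0.05,0.05,0.05,0.05,0.05,0.05,0.05,0.05]'

```text
clock: 11.42
position: [596.3, -174.6, 214.9]
ee_rot: [0.997, 0.076, 0.001, 0.0]
contact_force: [-0.7, -0.4, 0.0]
gripper_width: 54.1
grasp_force: 63.4
```

Request:
carry_out --pt "0 0 0.0005" --pt "0 0 0.0005" --pt "0 0 0.0005" --pt "0 0 0.0005" --pt "0 0 0.0005" --roll '[0,0,0,0,0]' --claw '[0.058,0.062,0.064,0.064,0.064]'

```text
clock: 12.05
position: [596.2, -174.5, 213.4]
ee_rot: [0.997, 0.076, -0.0, 0.0]
contact_force: [0.6, 0.3, -0.3]
gripper_width: 63.7
grasp_force: 0.0
```

Request:
carry_out --pt "0 0 -0.03" --pt "-0.03 0 -0.08" --pt "-0.1 0 -0.09" --pt "-0.1 0 -0.09" --pt "-0.1 0 -0.09" --roll '[0,0,0,0,0]' --claw '[0.066,0.085,0.085,0.085,0.085]'

```text
clock: 12.68
position: [497.2, -189.8, 304.0]
ee_rot: [0.997, 0.076, 0.001, 0.0]
contact_force: [0.3, 0.2, 0.6]
gripper_width: 85.3
grasp_force: 0.0
```

```bash
python3 - <<'E'
from h import *
st,p,T=snap("w5"); print(st["position"],st["ee_rot"])
W=p["W"]; m=(W[...,2]>6)&(W[...,2]<60)&(W[...,0]>540)&(W[...,1]<0)
n,l,s,c=cv2.connectedComponentsWithStats(m.astype(np.uint8))
i=1+np.argmax(s[1:,4]); q=W[l==i]; print(cv2.minAreaRect(q[:,:2].astype(np.float32)))
seated(p,(0,560,0,200),np.array([598.2,-176.2]),8.55)
for t in tiles(p,T): print(t)
E
```

```text
[ 497.23250403 -189.8375479   303.9674814 ] [9.97105835e-01 7.60231576e-02 6.25993031e-04 2.02719198e-04]
((598.2381591796875, -175.99838256835938), (70.09957885742188, 220.84066772460938), 8.505536079406738)
-90 -20:23 -17:26 -14:20 -11:19 -8:18 -5:16 -2:15 1:17 4:22 7:29 10:35 13:40 16:39
-75 -20:23 -17:26 -14:20 -11:19 -8:18 -5:16 -2:15 1:17 4:22 7:29 10:35 13:40 16:39 19:27 22:24
-60 -20:23 -17:26 -14:20 -11:19 -8:17 -5:16 -2:15 1:16 4:22 7:29 10:35 13:40 16:39
-45 -20:23 -17:26 -14:20 -11:19 -8:17 -5:16 -2:15 1:16 4:22 7:29 10:35 13:40 16:39
-30 -20:23 -17:26 -14:20 -11:19 -8:17 -5:16 -2:15 1:17 4:23 7:29 10:35 13:40 16:39
-15 -20:23 -17:26 -14:20 -11:21 -8:28 -5:34 -2:41 1:44 4:43 7:41 10:40 13:40 16:39 19:38
0 -20:23 -17:26 -14:20 -11:21 -8:28 -5:34 -2:41 1:44 4:43 7:41 10:40 13:40 16:39 19:33 22:27
15 -20:23 -17:26 -14:20 -11:21 -8:28 -5:34 -2:41 1:44 4:43 7:41 10:40 13:40 16:39 19:38
30 -20:23 -17:26 -14:20 -11:20 -8:23 -5:29 -2:36 1:39 4:36 7:35 10:37 13:40 16:39 19:37
45 -20:22 -17:26 -14:20 -11:19 -8:17 -5:16 -2:15 1:16 4:22 7:28 10:35 13:40 16:39 19:38
60 -20:22 -17:26 -14:20 -11:19 -8:17 -5:16 -2:15 1:16 4:22 7:28 10:35 13:40 16:39
75 -20:22 -17:26 -14:20 -11:19 -8:17 -5:16 -2:15 1:16 4:22 7:28 10:35 13:40 16:39 19:27 22:24
90 -20:23 -17:26 -14:20 -11:19 -8:17 -5:16 -2:15 1:17 4:22 7:28 10:35 13:40 16:39 22:26
(446.9, -138.1, 31.0, 56.0, 64.9, array([212., 252.]))
(603.9, -245.5, 16.5, 84.6, 99.2, array([384.,  71.]))
(582.8, -106.0, 16.5, 80.8, 98.7, array([187.,  71.]))
```

View pics/w5.png

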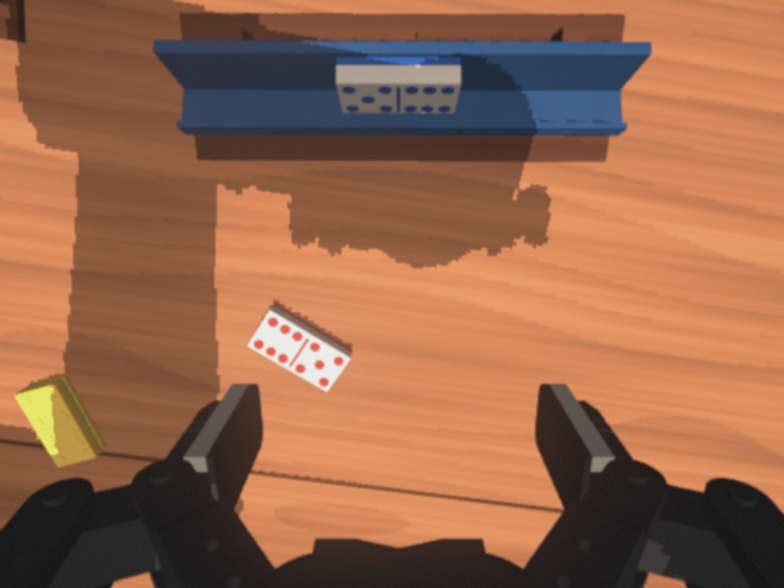

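The blue tile at (398,88) is seated as it should be, with the profile matching the expected section. The last red-pip tile is at (300,350), with a yellow decoy at (60,420). I'll take that red tile next.

Request:
carry_out --pt "-0.0462 -0.062 0.01" --pt "-0.0462 -0.062 0.04" --pt "-0.0462 -0.062 0.07" --pt "-0.0462 -0.062 0.1" --pt "-0.0462 -0.062 0.122" --pt "-0.0462 -0.062 0.1295" --pt "-0.0462 -0.062 0.1295" --pt "-0.0462 -0.062 0.1295" --roll '[10,20,30,34,34,34,34,34]' --claw '[0.085,0.085,0.085,0.085,0.085,0.085,0.07,0.062]'

```text
clock: 13.72
position: [443.0, -135.3, 174.5]
ee_rot: [0.976, -0.219, 0.001, -0.0]
contact_force: [-0.6, 0.7, 0.7]
gripper_width: 61.6
grasp_force: 0.0
```

Request:
carry_out --pt "0 0 0" --pt "0 0 0" --pt "0 0 0" --pt "0 0 0" --roll '[0,0,0,0]' --claw '[0.05,0.05,0.05,0.05]'

```text
clock: 14.22
position: [442.9, -135.4, 175.2]
ee_rot: [0.976, -0.218, 0.001, -0.0]
contact_force: [-0.6, 0.4, 6.7]
gripper_width: 54.0
grasp_force: 63.6
```

Request:
carry_out --pt "0 0 -0.06" --pt "0 -0.05 -0.11" --pt "-0.025 -0.11 -0.15" --pt "-0.025 -0.17 -0.15" --pt "-0.025 -0.23 -0.15" --pt "-0.025 -0.292 -0.15" --pt "-0.025 -0.292 -0.15" --pt "-0.025 -0.292 -0.15" --roll '[0,-7,-14,-22.6,-22.6,-22.6,-22.6,-22.6]' --claw '[0.05,0.05,0.05,0.05,0.05,0.05,0.05,0.05]'

```text
clock: 15.22
position: [544.1, 139.6, 323.5]
ee_rot: [1.0, -0.023, -0.001, 0.0]
contact_force: [-0.2, -0.1, -0.5]
gripper_width: 53.7
grasp_force: 63.5
```

```bash
python3 - <<'E'
from h import *
st,p,T=snap("w6"); print(st["position"],st["ee_rot"])
W=p["W"]; Rm=R.from_quat(st["ee_rot"]).as_matrix(); d=((W-st["position"])@Rm)[230:310,220:350].reshape(-1,3); d=d[np.isfinite(d[:,2])&(abs(d[:,2]-161)<4)&(abs(d[:,1])<24)&(abs(d[:,0])<25)]
print(d.min(0),d.max(0),np.median(d,0))
m=(W[...,2]>6)&(W[...,2]<60)&(W[...,0]>585)&(W[...,1]>-20)&(W[...,1]<260)
n,l,s,c=cv2.connectedComponentsWithStats(m.astype(np.uint8))
i=1+np.argmax(s[1:,4]); q=W[l==i]; print(cv2.minAreaRect(q[:,:2].astype(np.float32)))
seated(p,(0,560,0,170),np.array([631.4,125.0]),-2.7)
E
```

```text
[544.07088985 139.56916552 323.54552044] [ 9.99736740e-01 -2.29385260e-02 -5.03673381e-04  1.43678670e-04]
[-10.80721092 -23.97619128 158.21535058] [ 18.54956995  23.99098808 164.99856697] [5.69022040e+00 7.42774760e-02 1.60612457e+02]
((631.4293212890625, 125.03047943115234), (220.17559814453125, 69.76725006103516), 87.1841049194336)
-90 -20:23 -17:26 -14:20 -11:19 -8:17 -5:16 -2:15 1:16 4:22 7:29 10:35 13:40 16:39 19:38 22:26
-75 -20:23 -17:26 -14:20 -11:19 -8:18 -5:16 -2:15 1:15 4:23 7:29 10:35 13:40 16:39 19:29 22:24
-60 -20:23 -17:26 -14:20 -11:24 -8:30 -5:36 -2:41 1:45 4:43 7:42 10:40 13:40 16:39 19:37
-45 -20:23 -17:26 -14:20 -11:24 -8:30 -5:35 -2:41 1:45 4:43 7:42 10:40 13:40 16:39 19:37
-30 -20:23 -17:26 -14:20 -11:24 -8:30 -5:35 -2:41 1:44 4:43 7:41 10:40 13:40 16:39 19:37
-15 -20:23 -17:26 -14:20 -11:22 -8:25 -5:29 -2:34 1:36 4:34 7:37 10:38 13:40 16:39
0 -20:22 -17:26 -14:20 -11:19 -8:17 -5:16 -2:15 1:16 4:22 7:28 10:35 13:40 16:40 19:27 22:27
15 -20:22 -17:26 -14:20 -11:19 -8:18 -5:16 -2:15 1:16 4:21 7:28 10:35 13:40 16:40
30 -20:23 -17:26 -14:20 -11:19 -8:17 -5:16 -2:15 1:16 4:22 7:28 10:35 13:40 16:39
45 -20:22 -17:26 -14:20 -11:19 -8:17 -5:16 -2:15 1:16 4:22 7:28 10:35 13:40 16:39
60 -20:22 -17:26 -14:20 -11:19 -8:17 -5:16 -2:15 1:16 4:22 7:28 10:35 13:40 16:39
75 -20:22 -17:26 -14:20 -11:19 -8:17 -5:16 -2:15 1:16 4:22 7:28 10:34 13:40 16:39 19:26 22:24
90 -20:22 -17:26 -14:20 -11:19 -8:17 -5:16 -2:15 1:16 4:22 7:28 10:35 13:40 16:39
```

Request:
carry_out --pt "0.05 -0.02 0.02" --pt "0.0867 -0.0315 0.06" --pt "0.0867 -0.0315 0.085" --pt "0.0867 -0.0315 0.1" --pt "0.0867 -0.0315 0.106" --pt "0.0867 -0.0315 0.109" --pt "0.0867 -0.0315 0.109" --pt "0.0867 -0.0315 0.109" --roll '[0,0,0,0,0,0,0,0]' --claw '[0.05,0.05,0.05,0.05,0.05,0.05,0.05,0.05]'

```text
clock: 16.27
position: [632.5, 166.9, 216.0]
ee_rot: [1.0, -0.023, 0.001, -0.0]
contact_force: [0.1, -0.5, 0.3]
gripper_width: 54.0
grasp_force: 63.5
```

Request:
carry_out --pt "0 0 0.002" --pt "0 0 0.002" --pt "0 0 0.002" --pt "0 0 0.002" --pt "0 0 0.002" --pt "0 0 0.002" --roll '[0,0,0,0,0,0]' --claw '[0.05,0.058,0.062,0.064,0.064,0.064]'

```text
clock: 17.02
position: [632.4, 166.7, 212.8]
ee_rot: [1.0, -0.023, -0.0, 0.0]
contact_force: [-0.9, 0.4, 0.2]
gripper_width: 64.0
grasp_force: 0.0
```

Request:
carry_out --pt "0 0 -0.03" --pt "-0.03 0.03 -0.08" --pt "-0.1 0.042 -0.09" --pt "-0.1 0.042 -0.09" --pt "-0.1 0.042 -0.09" --roll '[0,0,0,0,0]' --claw '[0.066,0.07,0.05,0.02,0]'

```text
clock: 17.65
position: [530.4, 129.5, 303.7]
ee_rot: [1.0, -0.023, 0.001, -0.0]
contact_force: [0.2, 0.1, -0.1]
gripper_width: 15.7
grasp_force: 0.0
```

```bash
python3 - <<'E'
from h import *
st,p,T=snap("w7"); print(st["position"],st["ee_rot"])
W=p["W"]
m=(W[...,2]>6)&(W[...,2]<60)&(W[...,0]>585)&(W[...,1]>-20)&(W[...,1]<260)
n,l,s,c=cv2.connectedComponentsWithStats(m.astype(np.uint8))
i=1+np.argmax(s[1:,4]); q=W[l==i]; print(cv2.minAreaRect(q[:,:2].astype(np.float32)))
seated(p,(0,560,0,170),np.array([631.4,125.0]),-2.75)
E
```

```text
[530.36192816 129.53763775 303.66767384] [ 9.99737031e-01 -2.29184071e-02  7.25444369e-04 -2.99328273e-04]
((631.6146850585938, 125.06542205810547), (220.7204132080078, 69.49751281738281), 87.36275482177734)
-90 -20:22 -17:26 -14:20 -11:19 -8:17 -5:16 -2:15 1:16 4:22 7:28 10:35 13:40 16:39 19:37 22:26
-75 -20:22 -17:26 -14:20 -11:19 -8:18 -5:16 -2:15 1:16 4:22 7:29 10:35 13:40 16:39 19:27 22:24
-60 -20:23 -17:26 -14:20 -11:24 -8:30 -5:35 -2:41 1:45 4:43 7:42 10:40 13:40 16:39
-45 -20:22 -17:26 -14:20 -11:25 -8:30 -5:35 -2:41 1:45 4:43 7:42 10:40 13:40 16:39
-30 -20:23 -17:26 -14:20 -11:25 -8:30 -5:35 -2:41 1:44 4:43 7:42 10:40 13:40 16:39
-15 -20:23 -17:26 -14:20 -11:23 -8:26 -5:29 -2:34 1:35 4:36 7:37 10:38 13:40 16:39
0 -20:23 -17:26 -14:20 -11:19 -8:17 -5:16 -2:15 1:17 4:22 7:29 10:35 13:40 16:40 19:27 22:27
15 -20:23 -17:26 -14:20 -11:21 -8:23 -5:27 -2:32 1:34 4:34 7:35 10:37 13:40 16:39
30 -20:23 -17:26 -14:20 -11:21 -8:27 -5:34 -2:40 1:44 4:43 7:41 10:40 13:40 16:39
45 -20:23 -17:26 -14:20 -11:21 -8:28 -5:34 -2:40 1:44 4:43 7:41 10:40 13:40 16:39
60 -20:23 -17:26 -14:20 -11:21 -8:28 -5:34 -2:40 1:44 4:43 7:41 10:40 13:40 16:39
75 -20:23 -17:26 -14:20 -11:19 -8:18 -5:16 -2:15 1:16 4:23 7:29 10:35 13:40 16:39 19:38 22:24
90 -20:23 -17:26 -14:20 -11:19 -8:17 -5:16 -2:15 1:16 4:22 7:28 10:35 13:40 16:39 19:38 22:26
```

View pics/w7.png

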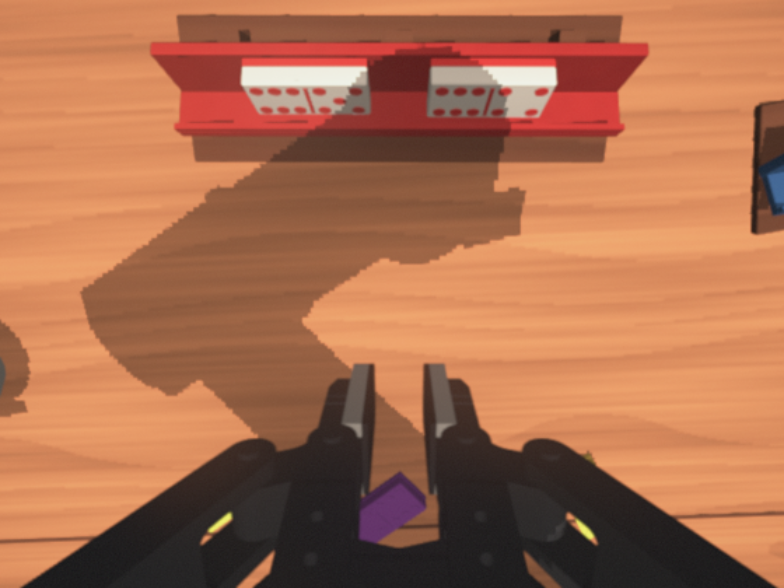

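Both red tiles stand in the rack, the right one at (492,90) with its foot about 1.5 mm off the corner (tilt about 62°), the left one at (306,88) fully seated. That is within limits, but a gentle nudge with closed fingertips should lay the right one flat.

Request:
carry_out --pt "0.05 0.0418 0.03" --pt "0.074 0.0418 0.07" --pt "0.074 0.0418 0.095" --pt "0.074 0.0418 0.101" --pt "0.074 0.0418 0.101" --pt "0.077 0.0418 0.101" --pt "0.079 0.0418 0.101" --pt "0.08 0.0418 0.101" --roll '[0,0,0,0,0,0,0,0]' --claw '[0,0,0,0,0,0,0,0]'

```text
clock: 18.7
position: [608.8, 84.1, 202.9]
ee_rot: [1.0, -0.023, 0.001, -0.0]
contact_force: [0.2, 0.9, 0.1]
gripper_width: 0.0
grasp_force: 0.0
```

Request:
carry_out --pt "0.001 0 0" --pt "0.002 0 0" --pt "0.003 0 0" --pt "0.003 0 0" --roll '[0,0,0,0]' --claw '[0,0,0,0]'

```text
clock: 19.2
position: [611.6, 83.8, 201.8]
ee_rot: [1.0, -0.023, -0.0, 0.0]
contact_force: [0.2, -0.4, -0.4]
gripper_width: -0.0
grasp_force: 0.0
```

Request:
carry_out --pt "0.0005 0 0" --pt "0.001 0 0" --pt "0.0015 0 0" --pt "0.002 0 0" --pt "0.002 0 0" --roll '[0,0,0,0,0]' --claw '[0,0,0,0,0]'

```text
clock: 19.82
position: [613.4, 83.7, 201.9]
ee_rot: [1.0, -0.023, -0.0, 0.0]
contact_force: [-2.6, -0.5, 0.5]
gripper_width: 0.0
grasp_force: 0.4
```

Request:
carry_out --pt "0.001 0 0" --pt "0.001 0 0" --pt "-0.01 0 0" --pt "-0.02 0 -0.04" --pt "-0.08 -0.04 -0.1" --pt "-0.08 -0.04 -0.1" --pt "-0.08 -0.04 -0.1" --roll '[0,0,0,0,0,0,0]' --claw '[0,0,0,0,0,0,0]'

```text
clock: 20.7
position: [534.6, 128.3, 304.3]
ee_rot: [1.0, -0.022, 0.002, -0.001]
contact_force: [0.1, 0.0, -0.6]
gripper_width: 0.2
grasp_force: 0.0
```

```bash
python3 - <<'E'
from h import *
st,p,T=snap("w8"); print(st["position"],st["clock"])
W=p["W"]
m=(W[...,2]>6)&(W[...,2]<60)&(W[...,0]>585)&(W[...,1]>-20)&(W[...,1]<260)
n,l,s,c=cv2.connectedComponentsWithStats(m.astype(np.uint8))
i=1+np.argmax(s[1:,4]); q=W[l==i]; r=cv2.minAreaRect(q[:,:2].astype(np.float32)); print(r)
seated(p,(0,560,0,170),np.array(r[0]),r[2]-90)
E
```

```text
[534.63477367 128.28131939 304.26191069] 20.7
((631.9811401367188, 124.9459457397461), (220.64393615722656, 69.96965026855469), 87.47343444824219)
-90 -20:23 -17:26 -14:20 -11:19 -8:17 -5:16 -2:15 1:17 4:23 7:29 10:35 13:40 16:39 19:38 22:26
-75 -20:22 -17:26 -14:20 -11:19 -8:17 -5:16 -2:15 1:16 4:23 7:29 10:35 13:40 16:39 19:30 22:24
-60 -20:23 -17:26 -14:20 -11:21 -8:27 -5:34 -2:41 1:44 4:43 7:41 10:40 13:40 16:39 19:37
-45 -20:23 -17:26 -14:20 -11:21 -8:28 -5:34 -2:41 1:44 4:43 7:41 10:40 13:40 16:39 19:37
-30 -20:23 -17:26 -14:20 -11:21 -8:27 -5:34 -2:41 1:44 4:43 7:41 10:40 13:40 16:39 19:38
-15 -20:23 -17:26 -14:20 -11:20 -8:24 -5:28 -2:34 1:36 4:35 7:36 10:38 13:40 16:39 19:37
0 -20:23 -17:26 -14:20 -11:19 -8:17 -5:16 -2:15 1:16 4:22 7:29 10:35 13:40 16:39 19:27 22:27
15 -20:23 -17:26 -14:20 -11:20 -8:24 -5:28 -2:34 1:34 4:34 7:36 10:38 13:40 16:39
30 -20:23 -17:26 -14:21 -11:21 -8:27 -5:34 -2:40 1:44 4:43 7:41 10:40 13:40 16:39
45 -20:23 -17:26 -14:20 -11:21 -8:28 -5:34 -2:41 1:44 4:43 7:41 10:40 13:40 16:39
60 -20:23 -17:26 -14:20 -11:21 -8:27 -5:34 -2:41 1:44 4:43 7:41 10:40 13:40 16:39
75 -20:23 -17:26 -14:20 -11:19 -8:17 -5:16 -2:15 1:16 4:23 7:29 10:36 13:40 16:39 19:26 22:24
90 -20:23 -17:26 -14:20 -11:19 -8:17 -5:16 -2:15 1:16 4:22 7:29 10:36 13:40 16:39
```

All three tiles now show the same fully seated profile, and the red rack moved only about 0.5 mm.

```bash
python3 -c "
from bench import job_done; print(job_done())"
```

```text
the job is handed in; nothing more can be done
None
```

The job is handed in: both red-pip dominoes stand in the red rack and the blue-pip one in the blue rack, each measured as fully seated with pips facing out, though the hand-in gave no pass/fail result.

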